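# Let down the spring winder one-handed at its pawl

## Task

The spring winder on the green mat is wound too far. With closed fingers press the thumbscrew on the tail of its pawl slowly down until the tail is felt to sit firmly on its stop, with about 10 newtons and never more than 16, so that the pawl lifts clear of the ratchet wheel and the drum creeps back by itself; hold it there until the crank, on its way up, is within the last tooth short of upright, then let the pawl drop back in so that it catches the drum with the crank upright at the index finger. Do not touch the drum, wheel or crank, and leave everything else on the bench where it is.

Things in the scene. Friction and masses are not known exactly. Their poses are not given: they have to be found in the camera images.
- winder: Bench spring winder, screwed down: grey base plate 145 x 250 x 12 mm with a ratchet wheel, brass drum and crank on one level axle along its x. Origin under the base plate, below the axle (axle at y = 0, 85 mm up); z up. Along x: wheel and pawl at -30 mm, drum -20 to 46 mm, index finger 53 mm, crank 66 to 105 mm. The pawl's tail sticks out on the +y side, 135 mm from the axle.
- wheel_centre (a point): Centre of the ratchet wheel, on the axle. The wheel is 96 mm across the tips and 10 mm thick, with 12 saw teeth 12 mm deep, 30 degrees apart. When the pawl is clear, a spring drives the wheel back, its top moving to the winder's +y, slowed by a damper to about 0.25 rad/s (two seconds a tooth).
- index_tip (a point): Tip of the fixed index finger, a 7 mm wide upright steel blade 166 mm high on the winder, straight above the axle and just behind the crank. The crank must end in front of it.
- drum: Wheel, brass drum and crank, turning as one. Origin on the axle; x along the winder's x; z points along the crank, so the angle between its z and vertical is what is left to let back. Wound at the start: within three seconds it rests on a tooth, 2.0 to 3.2 rad from upright, the crank low on the -y side (turned about +x from upright); let back, it swings up through -y. Let past upright, it cannot be put right.
- crank_end (a point): Point on the crank arm (13 mm wide) at the middle of its wooden knob (22 mm thick, 30 mm long), 58 mm from the axle. The drum can rest every 30 degrees, where a tooth runs against the dropped pawl; one of these rests has the crank upright. A pawl that is fully down again while the crank is 5 to 25 degrees short of upright catches it there.
- pawl: Dark steel two-armed pawl over the wheel, 12 mm wide, 8 mm thick. Origin on its pivot, 60 mm to +y of the axle, 140 mm above the winder's origin, between two post plates that reach 152 mm high. It lies level (z up) when dropped in. Pressing its tail lifts the nose, clear of the teeth at 0.163 rad of tilt. A light spring drops it when let go. More than 16 N on it bends it.
- nose (a point): Tip of the pawl's nose, 63 mm to -y of the pivot and 17.5 mm below it; about 10.5 mm under the tooth tips when the pawl is down. The tooth's load makes the pawl stick: some 4 to 7 N at the thumbscrew pulls it out; 2 to 3 N holds it once it is clear.
- tail (a point): Centre of the top of the pawl's round tail pad (28 mm across), 75 mm to +y of the pivot, 4 mm above it when down. The thumbscrew stands on it: a steel disc 25 mm across, 6 mm thick, its flat top 9 to 27 mm above this point. How far it is screwed out differs each time and is not measured: feel for it. It does not move when pressed. Clear space around and above it.
- stop (a point): Top of the fixed stop post, 14 mm thick with a black cap, under the tail, 52 mm to +y of the pivot. The tail lands on it at 0.185 rad, 14 mm down at the thumbscrew, 2 mm beyond where the nose comes clear (12 mm); the force, 2 to 3 N until then, rises steeply. 5 N or more, best about 10, seats it firmly.
- blower: Terracotta-coloured rubber dust blower, 74 mm across, 93 mm tall, standing; origin under its centre. Leave it alone.
- dome: Glass dust cover with a knob, 96 mm across, 80 mm tall; origin under its centre. Leave it alone.
- jar_a: Small clear jar with a metal lid, 34 mm across, 38 mm tall, origin under its centre. Leave it alone.
- jar_b: Another such jar. Leave it alone.
- jar_c: Another such jar. Leave it alone.
- tweezers: Steel tweezers lying flat, 165 mm long, 5 mm thick, along their x; origin near the middle. Leave them alone.
- bezel: Aluminium ring 38 mm across, 10 mm high, lying on the winder's base plate. Leave it alone.
- screwdriver: Screwdriver, 170 mm long, lying on the mat. Leave it alone.

How it is judged (in metres and radians):
On the way, in this order (a step that is already met when the one before it is completed fails the run):
1. the pawl is clear of the ratchet wheel, its tail pressed firmly onto the stop (angle between pawl's own z axis and vertical above 0.17 rad and contact force between the fingers and pawl above 5 N), for 0.3 s.
2. the drum has turned back to within the last tooth of the upright mark (angle between drum's own z axis and vertical below 0.47 rad), for 0.1 s.
At the end, for the whole second after the job is handed in: The drum is at rest with its crank upright (within 0.10 rad), and the pawl is fully dropped in again (within 0.04 rad of level) and at rest (angle between drum's own z axis and vertical below 0.1 rad and angular speed of each of drum, pawl below 0.05 rad/s and angle between pawl's own z axis and vertical below 0.04 rad); the robot touches nothing.
It fails at once if the pawl or its thumbscrew is pushed with more than 16 N (contact force between any of the fingers, the arm and pawl above 16 N).
It fails at once if the robot touches the drum, wheel or crank (contact force between any of the fingers, the arm and drum above 0.5 N).
It fails at once if another thing on the bench is moved more than 10 mm (distance of any of blower, dome, jar_a, jar_b, jar_c, tweezers, bezel, screwdriver from where it was at the start of the episode above 0.01 m).
It also fails if it takes over 72 s, if anything falls off the work surface, if the arm or the gripper's body presses on something with over 40 N, if the wrist force passes 120 N, or if a joint passes its speed limit or range.

## Robot

A 6-joint arm with a two-finger parallel gripper is mounted at the origin on the work surface. World frame = base frame: x ahead of the robot, y to its left, z up, the work surface at z = 0. Lengths are in mm, angles in degrees, forces in N, time in s.
With the tool pointing down it reaches from about 350 to 850 mm from the base axis. Payload 8.1 kg.
Tool frame: the origin (TCP) lies at the very end of the fingers, on their centre line; the grasp point (between the pads) lies 19 mm behind it; z points along the fingers, y is the line along which they close (so a half turn about z gives the same grasp; the last joint's range is limited). The gripper opens to 85 mm and grips with 20 to 120 N. Pads are 22 mm wide; open, the fingers measure 114 mm over their backs; the gripper's body (76 mm by 85 mm) begins 54 mm behind the grasp point. The pads swing forward as they close: fully open they stand 13 mm farther back than shut.
Start: joints at [-72.617, 7.471, 85.268, -0, 87.261, -4.893], TCP at [227.467, -555.215, 231.292] pointing down, gripper open.
Joint ranges: [-169.43, 169.43], [-51.17, 129.36], [1.28, 143.12], [-76.62, 256.62], [0, 156.53], [-152.29, 152.29]. Speed limits (degrees/s): [136.94, 136.94, 159.86, 180, 180, 180].

## Interface

Orientations are given as [roll, pitch, yaw] about the fixed x, y, z axes, in that order (R = Rz(yaw) Ry(pitch) Rx(roll)).
In Python, from bench import * gives the robot as it stands.
- The arm moves only by the tool play_rows, never from a script. Its argument "increments" is a list of rows, each a list of 3 entries, a list of its own where there are three numbers: the gripper's target within -1 to 1 (fully open at 1, half-way at 0, shut at -1), then the shift along the tool's x, y, z in mm, then the turn about the tool's z in rad. A call has 1 to 12 rows; each row shifts and turns the commanded pose from where the row before left it, along the tool's axes as they then stand; what a row does not reach is not made up. A row lasts 1/12 s, in which the tool goes at most 41.7 mm and 7.16 degrees, less where a joint would pass 70% of its speed; a pose out of reach is approached as far as the arm can. A call is refused whole if a number of a shift passes 41.7 or a number of a turn 0.125, either way. A call with a gripper value outside its range is refused whole. The fingers move at their own pace and stop on an object; "force" is the grip in N (left out, the last holds). Time passes only in rows, so rows that do not move let the fingers close. It gives the time, the measured TCP pose, the force, the opening and the grip force at its end, in the units of the state.
- sense(): the state, without advancing time (a new reading comes with each control period).
- snapshot(name): name is "side" or "top" or "wrist"; returns a dict with "color" (420x560x3 uint8, red, green, blue), "intrinsics" (3x3 intrinsics, pixels), "k1" (the pictures are not rectified: a ray, as slopes to the right and down, at radius r is drawn at 1 + k1 r^2 times it, then the intrinsics apply), "world_from_camera" (4x4, takes a point from camera to world coordinates). Camera axes: x right, y down, z forward; pixel columns grow to the right and rows downward; lengths in mm; the calibration is good to about 2 mm. A picture is of the moment at which its call begins. There is no depth.
- hand_in(): hands the job in; it is judged then, once.
Trained networks look in a picture, given as the dict that the camera call returned (one of the last four; its "shot" number tells which), for a name from the list of things; names that differ only in an ending like _2 or _b are one class to them, and where a whole thing is asked for, a point or a joint stands for the part that bears it (a point fixed in the world has none). Each returns a list of dicts, best first, with "p" (0 to 1); they miss things now and then, are a little off and sometimes report something else, mostly with a low value. They report only what shows in the picture. A call takes as long as a camera call.
- find_in(query, picture): "xyz" ([x, y, z] in mm, in the coordinates of the camera as it stood for that picture, good to about 4 mm: the middle of the surface that is visible of it).
- regions_of(query, picture): "mask" (420x560 bool, what is visible of it).
- pinpoint(query, picture): "xyz" ([x, y, z] in mm, in the coordinates of the camera as it stood for that picture, good to about 4 mm: a listed point, or the origin of a listed thing).
The state is a dict: "time": time; "joint_pos": joint angles; "qd": joint speeds; "joint_efforts": joint torques, N m; "tool_pos": TCP position; "tcp_rot": TCP orientation; "ft_force": force on the tool from outside, world axes, zero at the start; "wrist_torque": the same for the moment, N m; "finger_gap": finger opening in mm; "grip_force": force on a finger pad.
Only numpy, scipy, OpenCV 4.12 (cv2) and the standard library are available. Lean on these libraries where they do the work, as an engineer would, in place of code of your own. Each camera call takes 0.05 s, during which the arm holds its last target. There are 200 camera calls.

## Working session

There is one attempt and no reset: what is moved stays moved. The work goes in short steps, Python scripts to look and compute and a tool call to move; the robot and the scene stay as the last step left them, time stands still between calls to the robot, and variables do not carry over. Pictures are saved under pics/ and viewed, at most 10 in all, crops included, and the job is handed in when it is done.

Besides the shell and the picture viewer there is one more tool, called after ">>>" in YAML: its name, and indented under it one key for each argument. play_rows: Moves the arm, as the interface text tells. Its arguments: {"type":"object","properties":{"increments":{"type":"array","items":{"type":"array"}},"force":{"type":"number"}},"required":["increments"]}

```bash
mkdir -p pics; cat > h.py <<'E'
from bench import *
import numpy as np, cv2
def W(s,p): return (s["world_from_camera"]@np.r_[p,1])[:3]
def save(s,n): cv2.imwrite(f"pics/{n}.png",s["color"][:,:,::-1])
E
python3 - <<'E'
from h import *
for c in ("side","top"):
    s=snapshot(c); save(s,c+"0")
    for q in ("winder","wheel_centre","index_tip","crank_end","pawl","nose","tail","stop","drum","blower","dome"):
        for r in pinpoint(q,s)[:1]: print(c,q,round(r["p"],2),W(s,r["xyz"]).round(1))
st=sense(); print({k:np.round(v,2) for k,v in st.items()})
E
```

```text
side winder 0.56 [ 544.7 -124.5    8.5]
side wheel_centre 0.88 [ 516.  -117.6   87.7]
side index_tip 0.62 [ 593.6 -139.6  172.1]
side crank_end 0.8 [ 597.5 -177.8   44.5]
side pawl 0.73 [531.1 -63.3 144.6]
side nose 0.61 [ 518.2 -121.1  134.5]
side tail 0.53 [554.   15.4 144.8]
side stop 0.8 [551.6  -6.9 125.3]
side drum 0.64 [ 547.2 -122.8   92.4]
side blower 0.68 [432.7 308.4   1.7]
side dome 0.57 [605.1 346.2   9.3]
top winder 0.95 [ 5.457e+02 -1.221e+02  4.000e-01]
top wheel_centre 0.89 [ 512.9 -114.8   89. ]
top index_tip 0.94 [ 595.1 -136.9  171.9]
top crank_end 0.87 [ 600.8 -183.2   49.9]
top pawl 0.72 [ 412.3 -187.8    2.5]
top nose 0.63 [ 517.  -118.8  126.3]
top tail 0.8 [557.7  12.3 146.6]
top stop 0.85 [543.7 -10.8 132.6]
top drum 0.71 [ 540.9 -119.9   87.6]
top blower 0.57 [432.5 305.2   6.8]
top dome 0.66 [607.1 345.4   4.1]
{'time': np.float64(1.2), 'joint_pos': array([-72.62,   7.47,  85.27,   0.  ,  87.26,  -4.9 ]), 'qd': array([-0.02,  0.03,  0.09,  0.07, -0.1 , -0.12]), 'joint_efforts': array([  0.  , -56.93, -50.09,  -0.  ,   0.  ,   0.  ]), 'tool_pos': array([ 227.47, -555.21,  231.28]), 'tcp_rot': array([-180.  ,   -0.  ,   22.28]), 'ft_force': array([0.59, 0.28, 0.16]), 'wrist_torque': array([-0.  ,  0.04,  0.04]), 'grip_force': np.float64(0.0), 'finger_gap': np.float64(85.6)}
```

View pictures.

View pics/side0.png

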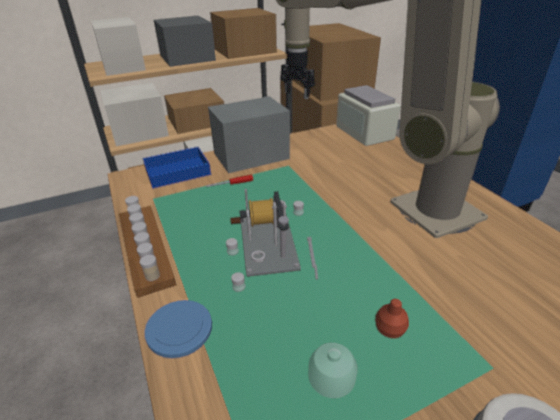

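View pics/top0.png

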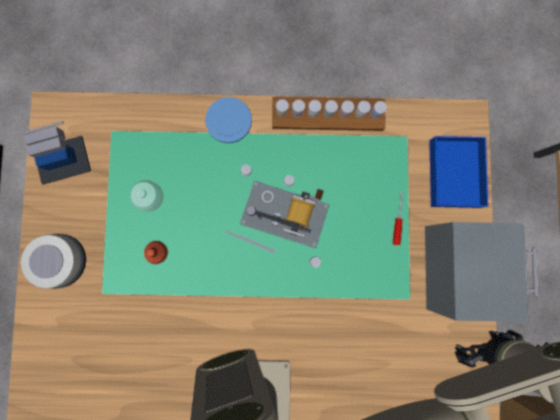

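```bash
python3 - <<'E'
from h import *
from scipy.optimize import least_squares
M=dict(winder=(0,0,0),wheel_centre=(-30,0,85),index_tip=(53,0,166),nose=(-30,-3,122.5),tail=(-30,135,144),stop=(-30,112,None),drum=(0,0,85))
O=dict(winder=[(544.7,-124.5,8.5),(545.7,-122.1,.4)],wheel_centre=[(516,-117.6,87.7),(512.9,-114.8,89)],index_tip=[(593.6,-139.6,172.1),(595.1,-136.9,171.9)],nose=[(518.2,-121.1,134.5),(517,-118.8,126.3)],tail=[(554,15.4,144.8),(557.7,12.3,146.6)],stop=[(551.6,-6.9,125.3),(543.7,-10.8,132.6)],drum=[(547.2,-122.8,92.4),(540.9,-119.9,87.6)])
def P(v,m):
    c,s=np.cos(v[3]),np.sin(v[3]); return np.array([v[0]+c*m[0]-s*m[1],v[1]+s*m[0]+c*m[1],v[2]+(m[2] or 0)])
def f(v):
    r=[]
    for k in M:
        for o in O[k]:
            d=P(v,M[k])-o
            r+=list(d[:2] if M[k][2] is None else d)
    return r
s=least_squares(f,[545,-122,3,-.27],loss="soft_l1",f_scale=3)
v=s.x; print(v.round(2),np.degrees(v[3]).round(2)); print(np.array(s.fun).round(1)); print("tail",P(v,M["tail"]))
st=sense(); print(st["tool_pos"])
E
```

```text
[ 5.4489e+02 -1.2386e+02  4.3800e+00 -2.9000e-01] -16.66
[ 0.2  0.6 -4.1 -0.8 -1.8  4.   0.1  2.3  1.7  3.2 -0.5  0.4  2.1  0.5
 -1.7  0.6 -2.2 -1.5 -2.9  3.  -7.6 -1.7  0.7  0.6  0.8 -1.3  3.6 -2.9
  1.8  1.8 -3.3 -1.1  4.6  2.8 -2.3 -1.1 -3.   4.  -4.   1.8]
tail [554.84407824  14.07082354 148.38382091]
[ 227.46587508 -555.21393084  231.2813124 ]
```

>>> play_rows:
  increments:
    - [-1,[26,-20,0],0]
    - [-1,[26,-20,0],0]
    - [-1,[26,-20,0],0]
    - [-1,[26,-20,0],0]
    - [-1,[26,-20,0],0]
    - [-1,[26,-20,0],0]
    - [-1,[26,-20,0],0]
    - [-1,[26,-20,0],0]
    - [-1,[26,-20,0],0]
    - [-1,[26,-20,0],0]
    - [-1,[26,-20,0],0]
    - [-1,[26,-20,0],0]
  force: 40

```text
time: 2.2
tool_pos: [425.8, -213.4, 231.6]
tcp_rot: [180.0, -0.0, 22.3]
ft_force: [0.6, -0.3, -0.1]
finger_gap: -0.1
grip_force: 0.0
```

>>> play_rows:
  increments:
    - [-1,[26,-20,0],0]
    - [-1,[26,-20,0],0]
    - [-1,[26,-20,0],0]
    - [-1,[26,-20,0],0]
    - [-1,[26,-20,0],0]
    - [-1,[26,-20,0],0]
    - [-1,[25,-20,0],0]
    - [-1,[15,-20,0],0]
    - [-1,[0,0,0],0]
    - [-1,[0,0,0],0]
    - [-1,[0,0,0],0]

```text
time: 3.12
tool_pos: [545.7, 7.2, 231.2]
tcp_rot: [180.0, 0.0, 22.3]
ft_force: [-0.4, 0.1, 0.8]
finger_gap: 0.1
grip_force: 0.0
```

```bash
python3 - <<'E'
from h import *
for c in ("wrist","side","top"):
    s=snapshot(c); save(s,c+"1")
    for q in ("wheel_centre","index_tip","crank_end","pawl","nose","tail","stop"):
        for r in pinpoint(q,s)[:1]: print(c,q,round(r["p"],2),W(s,r["xyz"]).round(1))
st=sense(); print({k:np.round(v,2) for k,v in st.items()})
E
```

```text
wrist wheel_centre 0.76 [ 517.7 -116.2   86.5]
wrist index_tip 0.77 [ 595.4 -141.7  169.9]
wrist crank_end 0.63 [ 598.8 -190.4   59.8]
wrist pawl 0.83 [530.8 -59.9 143.2]
wrist nose 0.74 [ 511.6 -117.   128.6]
wrist tail 0.68 [557.6  14.2 148.5]
wrist stop 0.94 [545.8 -10.7 132.9]
side wheel_centre 0.72 [ 515.6 -116.2   87.1]
side index_tip 0.66 [ 592.8 -141.4  170.6]
side crank_end 0.96 [ 594.3 -195.2   62.3]
side pawl 0.6 [534.1 -56.7 142.8]
side nose 0.8 [ 517.6 -118.2  130.3]
side tail 0.51 [552.   13.4 149.5]
side stop 0.96 [547.4 -12.9 128.1]
top wheel_centre 0.87 [ 513.4 -116.    90.2]
top index_tip 0.95 [ 596.5 -138.3  167.2]
top crank_end 0.74 [ 599.6 -193.5   61.8]
top pawl 0.6 [ 5.508e+02 -4.448e+02 -1.000e-01]
top nose 0.65 [ 517.  -117.9  124.3]
top tail 0.75 [465.5   4.7   0.8]
top stop 0.87 [543.5  -6.3 134.4]
{'time': np.float64(4.32), 'joint_pos': array([-4.59, -0.89, 93.95,  0.  , 86.94, 63.13]), 'qd': array([ 0.01,  0.01,  0.07,  0.02, -0.11,  0.  ]), 'joint_efforts': array([  0.  , -49.23, -50.04,   0.  ,   0.  ,  -0.  ]), 'tool_pos': array([545.94,   7.54, 231.31]), 'tcp_rot': array([180.  ,  -0.  ,  22.28]), 'ft_force': array([-0.49, -0.74,  0.59]), 'wrist_torque': array([0.01, 0.04, 0.02]), 'grip_force': np.float64(0.0), 'finger_gap': np.float64(-0.21)}
```

View pics/wrist1.png

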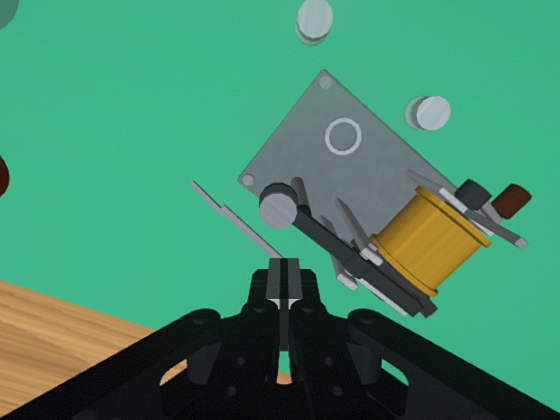

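View pics/side1.png

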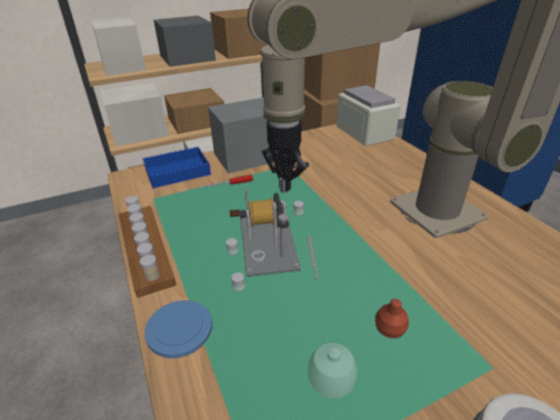

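The wrist picture shows the round thumbscrew at about (278, 206), roughly 38 px across, with the pawl running off down and to the right from it. The closed fingertips are at (285, 260).

```bash
python3 - <<'E'
from h import *
s=snapshot("wrist"); K=s["intrinsics"]; T=s["world_from_camera"]; 
dist=np.array([s["k1"],0,0,0,0])
for px in ((278,206),(285,260)):
    u=cv2.undistortPoints(np.array([[px]],float),K,dist)[0,0]
    d=T[:3,:3]@np.r_[u,1]
    for z in (157,165,173,231): print(px,z,(T[:3,3]+d*(z-T[2,3])/d[2]).round(1), "depth",((z-T[2,3])/d[2]).round(1),"diam px",(25*K[0,0]/((z-T[2,3])/d[2])).round(1))
im=s["color"][150:270,210:350]; cv2.imwrite("pics/crop.png",cv2.resize(im,None,fx=5,fy=5,interpolation=cv2.INTER_CUBIC)[:,:,::-1])
R=T[:3,:3]
E
```

```text
(278, 206) 157 [554.7  14.4 157. ] depth 227.6 diam px 37.2
(278, 206) 165 [556.9  15.1 165. ] depth 219.3 diam px 38.6
(278, 206) 173 [559.2  15.9 173. ] depth 210.9 diam px 40.1
(278, 206) 231 [575.4  21.4 231. ] depth 150.5 diam px 56.2
(285, 260) 157 [519.7  -5.1 157. ] depth 239.4 diam px 35.3
(285, 260) 165 [523.2  -3.7 165. ] depth 230.7 diam px 36.7
(285, 260) 173 [526.7  -2.2 173. ] depth 221.9 diam px 38.1
(285, 260) 231 [552.2   8.5 231. ] depth 158.3 diam px 53.4
```

View pics/crop.png

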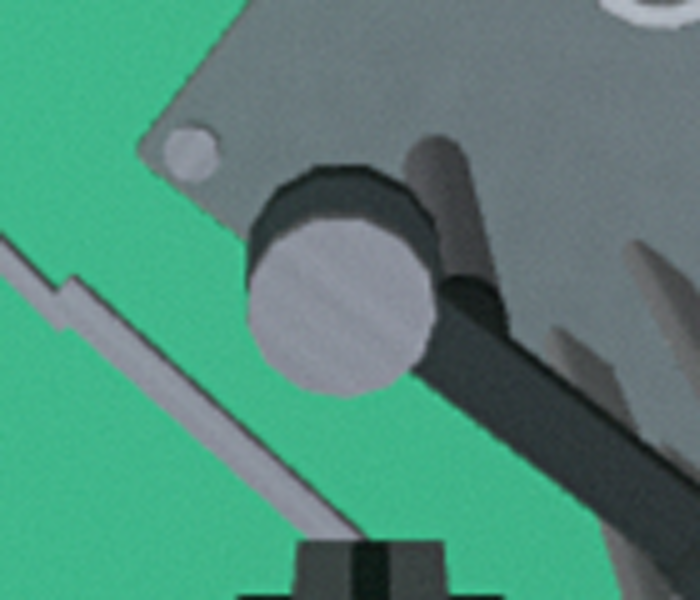

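>>> play_rows:
  increments:
    - [-1,[9.3,-2.7,6],0]
    - [-1,[0,0,15],0]
    - [-1,[0,0,15],0]
    - [-1,[0,0,8],0]
    - [-1,[0,0,3],0]
    - [-1,[0,0,0],0]
    - [-1,[0,0,0],0]

```text
time: 4.95
tool_pos: [553.8, 13.6, 184.7]
tcp_rot: [180.0, -0.0, 22.3]
ft_force: [0.5, 0.2, 1.3]
finger_gap: 0.2
grip_force: 0.0
```

>>> play_rows:
  increments:
    - [-1,[0,0,1],0]
    - [-1,[0,0,1],0]
    - [-1,[0,0,1],0]
    - [-1,[0,0,1],0]
    - [-1,[0,0,1],0]
    - [-1,[0,0,1],0]
    - [-1,[0,0,1],0]
    - [-1,[0,0,1],0]
    - [-1,[0,0,0],0]

```text
time: 5.7
tool_pos: [553.3, 13.5, 176.0]
tcp_rot: [-180.0, 0.0, 22.3]
ft_force: [-0.2, 0.4, -0.6]
finger_gap: -0.1
grip_force: 0.0
```

>>> play_rows:
  increments:
    - [-1,[0,0,1],0]
    - [-1,[0,0,1],0]
    - [-1,[0,0,1],0]
    - [-1,[0,0,1],0]
    - [-1,[0,0,1],0]
    - [-1,[0,0,1],0]
    - [-1,[0,0,0],0]

```text
time: 6.28
tool_pos: [553.3, 13.5, 170.0]
tcp_rot: [-180.0, 0.0, 22.3]
ft_force: [0.8, -0.3, -0.1]
finger_gap: -0.2
grip_force: 0.0
```

>>> play_rows:
  increments:
    - [-1,[0,0,1],0]
    - [-1,[0,0,1],0]
    - [-1,[0,0,1],0]
    - [-1,[0,0,1],0]
    - [-1,[0,0,0],0]

```text
time: 6.7
tool_pos: [553.4, 13.5, 166.0]
tcp_rot: [-180.0, 0.0, 22.3]
ft_force: [-0.6, -0.2, 1.2]
finger_gap: -0.3
grip_force: 0.0
```

>>> play_rows:
  increments:
    - [-1,[0,0,1],0]
    - [-1,[0,0,1],0]
    - [-1,[0,0,1],0]
    - [-1,[0,0,0],0]

```text
time: 7.03
tool_pos: [553.8, 13.8, 164.0]
tcp_rot: [-180.0, -0.1, 22.3]
ft_force: [-0.5, 1.9, 4.6]
finger_gap: -0.1
grip_force: 2.4
```

>>> play_rows:
  increments:
    - [-1,[0,0,1],0]
    - [-1,[0,0,1],0]
    - [-1,[0,0,1],0]
    - [-1,[0,0,0],0]

```text
time: 7.37
tool_pos: [554.1, 14.3, 161.2]
tcp_rot: [-180.0, -0.1, 22.3]
ft_force: [-1.5, 3.6, 5.1]
finger_gap: -0.2
grip_force: 2.9
```

>>> play_rows:
  increments:
    - [-1,[0,0,1],0]
    - [-1,[0,0,1],0]
    - [-1,[0,0,1],0]
    - [-1,[0,0,1],0]
    - [-1,[0,0,0],0]

```text
time: 7.78
tool_pos: [554.3, 14.3, 157.2]
tcp_rot: [-180.0, -0.1, 22.3]
ft_force: [-0.4, 3.3, 4.7]
finger_gap: 0.2
grip_force: 2.4
```

>>> play_rows:
  increments:
    - [-1,[0,0,1],0]
    - [-1,[0,0,1],0]
    - [-1,[0,0,1],0]
    - [-1,[0,0,0],0]

```text
time: 8.12
tool_pos: [553.9, 13.7, 153.5]
tcp_rot: [180.0, -0.1, 22.3]
ft_force: [1.2, 1.0, 2.4]
finger_gap: -0.1
grip_force: 1.1
```

>>> play_rows:
  increments:
    - [-1,[0,0,0.5],0]
    - [-1,[0,0,0.5],0]
    - [-1,[0,0,0],0]

```text
time: 8.37
tool_pos: [553.8, 13.5, 152.6]
tcp_rot: [180.0, -0.0, 22.3]
ft_force: [1.2, 2.0, 4.9]
finger_gap: 0.2
grip_force: 2.2
```

>>> play_rows:
  increments:
    - [-1,[0,0,0.5],0]
    - [-1,[0,0,0],0]

```text
time: 8.53
tool_pos: [553.9, 13.5, 152.4]
tcp_rot: [180.0, -0.1, 22.3]
ft_force: [0.4, 2.2, 6.9]
finger_gap: -0.1
grip_force: 3.2
```

>>> play_rows:
  increments:
    - [-1,[0,0,0.4],0]
    - [-1,[0,0,0.2],0]
    - [-1,[0,0,0],0]

```text
time: 8.78
tool_pos: [554.0, 13.5, 152.2]
tcp_rot: [180.0, -0.1, 22.3]
ft_force: [-1.0, 2.4, 8.6]
finger_gap: -0.1
grip_force: 4.2
```

```bash
cat > ang.py <<'E'
from h import *
a=np.radians(-16.5); ax=np.array([np.cos(a),np.sin(a),0]); ay=np.array([-np.sin(a),np.cos(a),0])
o=np.array([544.9,-123.9,89.])
for c in ("side","top","wrist","side"):
    t=sense()["time"]; s=snapshot(c)
    if c=="wrist": save(s,"w%d"%(t*100))
    r=pinpoint("crank_end",s)[:1]
    for r in r:
        d=W(s,r["xyz"])-o; y,z=d@ay,d[2]; print(c,round(t,2),round(r["p"],2),"x",round(d@ax),"ang",round(np.degrees(np.arctan2(-y,z)),1),"r",round(np.hypot(y,z),1))
st=sense(); print(st["time"],st["tool_pos"].round(2),st["ft_force"].round(1))
E
python3 ang.py
```

```text
side 8.78 0.87 x 71 ang 109.6 r 59.0
top 8.88 0.63 x 71 ang 106.8 r 56.0
wrist 8.98 0.34 x -114 ang 131.3 r 127.2
side 9.08 0.98 x 70 ang 105.4 r 58.9
9.1833 [553.98  13.54 152.15] [-1.   1.6  8.5]
```

>>> play_rows:
  increments:
    - [-1,[0,0,0.2],0]
    - [-1,[0,0,0],0]
    - [-1,[0,0,0],0]
    - [-1,[0,0,0],0]
    - [-1,[0,0,0],0]
    - [-1,[0,0,0],0]
    - [-1,[0,0,0],0]
    - [-1,[0,0,0],0]
    - [-1,[0,0,0],0]
    - [-1,[0,0,0],0]
    - [-1,[0,0,0],0]
    - [-1,[0,0,0],0]

```text
time: 10.18
tool_pos: [554.0, 13.6, 152.0]
tcp_rot: [180.0, -0.1, 22.3]
ft_force: [-1.5, 1.8, 9.5]
finger_gap: -0.3
grip_force: 4.5
```

>>> play_rows:
  increments:
    - [-1,[0,0,0],0]
    - [-1,[0,0,0],0]
    - [-1,[0,0,0],0]
    - [-1,[0,0,0],0]
    - [-1,[0,0,0],0]
    - [-1,[0,0,0],0]
    - [-1,[0,0,0],0]
    - [-1,[0,0,0],0]
    - [-1,[0,0,0],0]
    - [-1,[0,0,0],0]
    - [-1,[0,0,0],0]
    - [-1,[0,0,0],0]

```text
time: 11.18
tool_pos: [554.0, 13.5, 152.1]
tcp_rot: [180.0, -0.1, 22.3]
ft_force: [-0.9, 1.3, 9.1]
finger_gap: 0.2
grip_force: 4.5
```

```bash
python3 ang.py
```

```text
side 11.18 0.68 x 67 ang 76.3 r 60.9
top 11.28 0.78 x 71 ang 73.3 r 59.2
side 11.48 0.56 x 66 ang 74.5 r 57.4
11.5833 [554.01  13.53 152.06] [-0.4  2.2  9.1]
```

>>> play_rows:
  increments:
    - [-1,[0,0,0],0]
    - [-1,[0,0,0],0]
    - [-1,[0,0,0],0]
    - [-1,[0,0,0],0]
    - [-1,[0,0,0],0]
    - [-1,[0,0,0],0]
    - [-1,[0,0,0],0]
    - [-1,[0,0,0],0]
    - [-1,[0,0,0],0]
    - [-1,[0,0,0],0]
    - [-1,[0,0,0],0]
    - [-1,[0,0,0],0]

```text
time: 12.58
tool_pos: [554.0, 13.5, 152.1]
tcp_rot: [180.0, -0.1, 22.3]
ft_force: [-0.3, 2.2, 9.4]
finger_gap: -0.0
grip_force: 4.5
```

>>> play_rows:
  increments:
    - [-1,[0,0,0],0]
    - [-1,[0,0,0],0]
    - [-1,[0,0,0],0]
    - [-1,[0,0,0],0]
    - [-1,[0,0,0],0]
    - [-1,[0,0,0],0]
    - [-1,[0,0,0],0]
    - [-1,[0,0,0],0]
    - [-1,[0,0,0],0]
    - [-1,[0,0,0],0]

```text
time: 13.42
tool_pos: [554.0, 13.5, 152.0]
tcp_rot: [180.0, -0.1, 22.3]
ft_force: [-0.7, 1.7, 8.9]
finger_gap: 0.2
grip_force: 4.5
```

```bash
python3 ang.py
```

```text
side 13.42 0.71 x 70 ang 46.6 r 59.3
wrist 13.62 0.33 x -112 ang 131.1 r 126.3
side 13.72 0.87 x 67 ang 43.1 r 61.8
13.8167 [554.01  13.51 152.09] [-1.3  1.6  8.9]
```

>>> play_rows:
  increments:
    - [-1,[0,0,0],0]
    - [-1,[0,0,0],0]
    - [-1,[0,0,0],0]
    - [-1,[0,0,0],0]
    - [-1,[0,0,0],0]
    - [-1,[0,0,0],0]
    - [-1,[0,0,0],0]
    - [-1,[0,0,0],0]
    - [-1,[0,0,0],0]
    - [-1,[0,0,0],0]
    - [-1,[0,0,0],0]

```text
time: 14.73
tool_pos: [554.0, 13.5, 152.1]
tcp_rot: [180.0, -0.1, 22.3]
ft_force: [-1.5, 1.2, 9.0]
finger_gap: 0.0
grip_force: 4.5
```

```bash
sed -i 's/("side","top","wrist","side")/("side","top")/' ang.py; python3 ang.py
```

```text
side 14.73 0.62 x 70 ang 29.1 r 63.9
14.9333 [554.03  13.53 152.1 ] [-0.7  1.6  9.8]
```

>>> play_rows:
  increments:
    - [-1,[0,0,0],0]
    - [-1,[0,0,0],0]
    - [-1,[0,0,0],0]
    - [-1,[0,0,0],0]
    - [-1,[0,0,0],0]
    - [-1,[0,0,-15],0]
    - [-1,[0,0,-25],0]
    - [-1,[0,0,-25],0]
    - [-1,[0,0,-20],0]
    - [-1,[0,0,0],0]
    - [-1,[0,0,0],0]
    - [-1,[0,0,0],0]

```text
time: 15.93
tool_pos: [552.9, 13.3, 234.7]
tcp_rot: [-180.0, 0.1, 22.3]
ft_force: [-0.0, -0.5, -1.0]
finger_gap: 0.1
grip_force: 0.0
```

>>> play_rows:
  increments:
    - [-1,[0,0,0],0]
    - [-1,[0,0,0],0]
    - [-1,[0,0,0],0]
    - [-1,[0,0,0],0]
    - [-1,[0,0,0],0]
    - [-1,[0,0,0],0]
    - [-1,[0,0,0],0]
    - [-1,[0,0,0],0]
    - [-1,[0,0,0],0]
    - [-1,[0,0,0],0]
    - [-1,[0,0,0],0]
    - [-1,[0,0,0],0]

```text
time: 16.93
tool_pos: [553.5, 13.5, 236.0]
tcp_rot: [180.0, -0.0, 22.3]
ft_force: [-0.1, -0.2, -0.0]
finger_gap: -0.4
grip_force: 0.0
```

>>> play_rows:
  increments:
    - [-1,[0,0,0],0]
    - [-1,[0,0,0],0]
    - [-1,[0,0,0],0]
    - [-1,[0,0,0],0]
    - [-1,[0,0,0],0]
    - [-1,[0,0,0],0]
    - [-1,[0,0,0],0]
    - [-1,[0,0,0],0]
    - [-1,[0,0,0],0]
    - [-1,[0,0,0],0]
    - [-1,[0,0,0],0]
    - [-1,[0,0,0],0]

```text
time: 17.93
tool_pos: [553.5, 13.5, 236.0]
tcp_rot: [180.0, -0.0, 22.3]
ft_force: [0.1, -0.3, 0.5]
finger_gap: -0.2
grip_force: 0.0
```

```bash
sed -i 's/("side","top")/("side","top","side","wrist")/' ang.py; python3 ang.py; ls -t pics|head -1; cp pics/$(ls -t pics|head -1) pics/final.png
```

```text
side 17.93 0.92 x 68 ang 0.7 r 58.9
top 18.03 0.71 x 69 ang 0.5 r 56.8
side 18.13 0.69 x 66 ang 1.2 r 57.9
wrist 18.23 0.84 x 68 ang -2.8 r 59.1
18.3333 [553.5   13.52 235.99] [-0.8 -0.1 -0. ]
w1823.png
```

View pics/final.png

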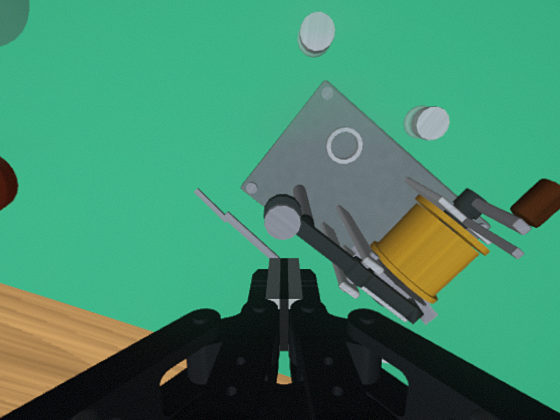

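The crank knob, at (540, 203), now stands upright in front of the index finger. The pawl is back down, the thumbscrew at (282, 220) is free, and the fingers touch nothing.

```bash
python3 -c "
from bench import *
print(hand_in())"
```

```text
the job is handed in; nothing more can be done
None
```

I handed the job in at about 18 s: pawl seated on its stop with a highest reading of about 10 N, then let drop, and the crank caught upright at the index finger (camera readings within 3°); no verdict came back.

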